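Chock the tube mould, then lift the gate

ROBOT

A 6-joint arm with a two-finger parallel gripper is mounted at the origin on the work surface. World frame = base frame: x ahead of the robot, y to its left, z up, the work surface at z = 0. Lengths are in mm, angles in degrees, forces in N, time in s.
With the tool pointing down it reaches from about 300 to 850 mm from the base axis. Payload 4.2 kg.
Tool frame: the origin (TCP) lies at the very end of the fingers, on their centre line; the grasp point (between the pads) lies 19 mm behind it (env.grip_depth is the distance from the TCP to the grasp point, in mm); y points along the fingers, z is the direction in which the jaws open and shut, and the axes are right-handed (so a half turn about y gives the same grasp; the last joint's range is limited). The gripper opens to 91 mm and grips with 3 to 60 N. Pads are 32 mm wide; open, the fingers measure 118 mm over their backs; the gripper's body (76 mm by 178 mm) begins 60 mm behind the grasp point.
Start: joints at [75.459, 18.312, 89.639, -0, 72.044, -1.146], TCP at [133.215, 559.372, 213.976] pointing down, gripper open.
Joint ranges: [-177.97, 177.97], [-48.28, 115.42], [12.27, 149.76], [-77.06, 257.06], [2.81, 150.46], [-146.56, 146.56]. Speed limits (degrees/s): [147.25, 147.25, 180, 180, 180, 180].

INTERFACE

Orientations are given as [roll, pitch, yaw] about the fixed x, y, z axes, in that order (R = Rz(yaw) Ry(pitch) Rx(roll)).
In Python, from workcell import state, imaging, job, env gives the robot as it stands.
- The arm moves only by the shell command python3 -m pendant 'ROWS' [FORCE]. ROWS is JSON, a list of rows, each an object with "delta_pos": the shift along the tool's x, y, z in cm, a list of three; "twist": the turn, a rotation vector about the tool's x, y, z in degrees, a list of three; "grip": the opening in per cent of the stroke, from 0 (shut) to 100 (fully open). In form: [{"delta_pos": [tx, ty, tz], "twist": [wx, wy, wz], "grip": grip}, ...]. A call has exactly 5 rows; each row is the pose to reach, as a shift and turn from the pose commanded when the call began, along the tool's axes at that moment; what a row does not reach only later rows make up. A row lasts 1/10 s, in which the tool goes at most 50 mm and 8.59 degrees, less where a joint would pass 70% of its speed; a pose out of reach is approached as far as the arm can. A call with a gripper value outside its range is refused whole. The fingers move at their own pace and stop on an object; FORCE is the grip in N (left out, the last holds). Time passes only in rows, so rows that repeat a pose let the fingers close, or fill a call up. It gives the time, the measured TCP pose, the force and the opening at its end, in the units of the state.
- state(): the state, without advancing time (a new reading comes with each control period).
- imaging.grab_frame(name): name is "side" or "top" or "wrist"; returns (picture, depth): 480x640x3 uint8, red, green, blue; 480x640 float32, mm along the optical axis (not along the pixel's ray), 0 where there is no reading.
- imaging.camera_info(name): a dict with "fx", "fy", "cx", "cy" (pixels), "R" (3x3) and "t" (3): a world point X has camera coordinates R X + t. Camera axes: x right, y down, z forward; pixel columns grow to the right and rows downward; lengths in mm; the calibration is good to about 2 mm. A picture is of the moment at which its call begins: read the wrist's pose just before it. camera_info takes no time and is no camera call; for the wrist camera it gives the pose at the moment of the call.
- job.job_done(): hands the job in, once; it reports no verdict.
The state is a dict: "time_s": time; "qpos": joint angles; "qvel": joint speeds; "effort": joint torques, N m; "ee_pos": TCP position; "ee_rot": TCP orientation; "force": force on the tool from outside, world axes, zero at the start; "torque": the same for the moment, N m; "gripper_width": finger opening in mm.
Only numpy, scipy, OpenCV 4.12 (cv2) and the standard library are available. Lean on these libraries where they do the work, as an engineer would, in place of code of your own. Each camera call takes 0.05 s, during which the arm holds its last target.

TASK

The round tube mould on the sloping rack leans on the lift gate and would roll off if the gate were raised. Set the wedge chock on the deck below the gate, push it nose first under the gate so that its sloping nose rolls the tube up off the gate and wedges it snugly, with a firm but gentle push, against the back rail; then raise the gate nearly to its top and let go, so that the chock alone holds the tube. Leave the other things where they are.

Things in the scene. Friction and masses are not known exactly. Their poses are not given: they have to be found in the camera images.
- rack: Fixed plywood rack 320 mm (its x) by 220 mm (y). Frame level, z up, +x uphill; origin on the table below the middle of the gate's uphill face. The deck rises 5 degrees to +x, from x = -190 to +130: surface height over the table in mm = 36.6 + 0.0875 x. Gate posts 16 x 14 mm, 165 mm high, at x = -6, y = -100 and +100.
- tube_mid (a point): Middle of the tube's axis. The wooden back rail clamped across the deck uphill of the tube (200 mm wide, top 93 mm over the table) is not measured and its place differs: the tube rolls 6 to 14 mm uphill from the gate before it bears on the rail; find it by feel. Sliding the chock takes about 1 N, rolling the tube up with it 2 to 4 N; at the rail the push rises steeply.
- tube: White capped tube mould, closed cylinder 80 mm across, 160 mm long, 0.45 to 0.7 kg, lying across the deck. Origin at its centre, y along the cylinder. Starts leaning on the gate, centre at rack x = 40 mm; rolls freely. Once it bears on the back rail, a steady push of 8 to 12 N on the chock seats it; more than 20 N between chock and tube would damage it.
- chock_grip (a point): Grip point of the wooden wedge chock (0.15 to 0.22 kg): on the axis of its upright post, 30 x 30 mm, which stands at the tail, its top 78 mm over the underside. The point is 58 mm above the underside and 15 mm ahead of the post's rear face, which is the tail end. x points to the nose, y across, z up.
- chock_nose (a point): Front edge of the chock, middle, on its underside: 115 mm ahead of chock_grip, 58 mm below it. The tongue is 130 mm long, 60 wide, 24 high; its nose is a wedge sloping at 50 degrees, thin edge in front. The tongue passes under the gate with 8 mm to spare, the post does not. Nose on tube: post about 134 mm downhill of the tube's centre.
- gate (a joint): Lift gate: aluminium plate across the rack, 186 mm wide, 10 mm thick, 40 mm high, lower edge 32 mm over the deck when down. 0 = down, grows as it slides straight up, to 0.075 m at its top stop. Takes about 9 N to lift, stays wherever it is left.
- gate_knob (a point): Centre of the gate's black knob, a 30 mm cube on a thin stem above the middle of the plate, faces along the rack's x and y, 18 mm clear between cube and plate. Rack x = -5 mm, y = 0, height 142 mm over the table with the gate down. It rises with the gate.
- deck_mark (a point): Point on the deck surface on its centre line, 140 mm downhill of the gate's uphill face: a good place to set the chock down with its post above, nose uphill (the nose is then 25 mm short of that face). The chock is then slid up the deck, square to the tube, near its middle; friction holds it where it is left.
- float_grip (a point): Not to be used or moved: a wooden float much like the chock, with the same post, but its tongue is only 90 mm long and its front end is square, not a wedge. Same frame as chock_grip. Chock and float may lie either way round.
- jug: Bystander: white plastic jug, 100 mm across, 120 mm high; origin under its centre.
- oil: Bystander: amber glass bottle, 64 mm across, 170 mm high; origin under its centre.
- jar: Bystander: clear jar with steel lid, 68 mm across, 80 mm high; origin under its centre.
- cap: Bystander: loose grey end cap lying flat, 86 mm across, 22 mm high; origin under its centre.
- chock: The chock as a whole: same axes as chock_grip, origin on its underside directly below that point.
Not all that is in view belongs to the job. Leave any yellow look-alike of the chock alone. What is shaped like the tube but green is not meant.

How it is judged:
By the outcome, as a careful person would: the job done as asked, in the order asked, and still so for the second after the job is handed in, with the robot touching nothing.
It also fails if it takes over 72 s, if anything falls off the work surface, if the arm or the gripper's body presses on something with over 40 N, if the wrist force passes 120 N, or if a joint passes its speed limit or range.

## Working session

There is one attempt and no reset: what is moved stays moved. The work goes in short steps, Python scripts to look and compute and a shell command to move; the robot and the scene stay as the last step left them, time stands still between calls to the robot, and variables do not carry over. Pictures are saved under pics/ and viewed, and the job is handed in when it is done.

```bash
ls; mkdir -p pics; python3 - <<'E'
from workcell import state, imaging, job, env
import cv2
print(state()); print(env.grip_depth)
for n in ("side","top","wrist"):
    p,d=imaging.grab_frame(n); cv2.imwrite(f"pics/{n}0.png",p[:,:,::-1]); 
    import numpy as np; np.save(f"pics/{n}0.npy",d)
    print(n,imaging.camera_info(n))
E
```

```text
pics
{'time_s': 0.0, 'qpos': array([ 7.54583003e+01,  1.83513328e+01,  8.97051786e+01,  1.35948774e-03,
        7.20418580e+01, -1.14689280e+00]), 'qvel': array([ 0.0580416 , -0.00796336,  0.07752819, -0.01128673,  0.05071124,
       -0.09507027]), 'effort': array([ 1.45348848e-03, -4.12473035e+01, -2.31967843e+01,  7.27920304e-02,
        4.59333602e-02, -1.50429091e-04]), 'ee_pos': array([133.08408032, 558.88873837, 213.13166868]), 'ee_rot': array([-9.00983238e+01,  3.26120822e-03, -1.33952300e+01]), 'force': array([ 0.03519779, -0.04688509,  0.42850042]), 'torque': array([-0.02333092, -0.03622812, -0.00747737]), 'gripper_width': 91.21193188473313}
18.8
side {'fx': 483.82812917978, 'fy': 483.82812917978, 'cx': 315.105725080668, 'cy': 236.39545128848707, 'R': array([[ 0.67673682, -0.7362155 , -0.00374301],
       [-0.47823583, -0.43572253, -0.76251975],
       [ 0.55974795,  0.51781523, -0.64695411]]), 't': array([-318.57885117,  336.50648892, 1178.54993666])}
top {'fx': 607.6149151151521, 'fy': 607.6149151151521, 'cx': 317.8694281939723, 'cy': 229.86295509803583, 'R': array([[ 0.00184848, -0.99993172,  0.01153887],
       [-0.98510548, -0.00380484, -0.17190905],
       [ 0.17194121, -0.01104923, -0.98504524]]), 't': array([  12.83973478,  510.5811214 , 1683.57815579])}
wrist {'fx': 341.3237600659458, 'fy': 341.3237600659458, 'cx': 318.2557897541756, 'cy': 235.15616638817698, 'R': array([[ 0.2311208 ,  0.97292342, -0.00178523],
       [ 0.94238987, -0.22341061,  0.24897596],
       [ 0.2418357 , -0.05922591, -0.96850802]]), 't': array([-575.40914207,  -29.43540436,  389.59847391])}
```

View pics/side0.png

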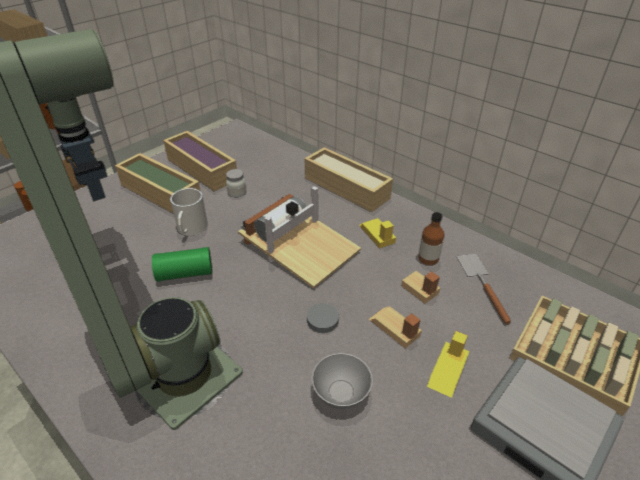

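View pics/top0.png

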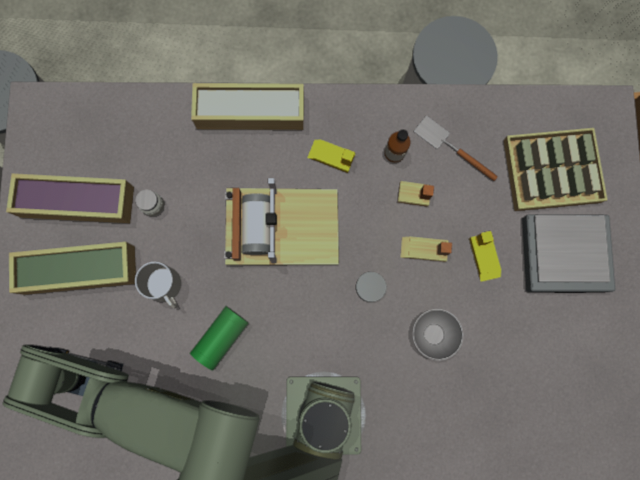

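View pics/wrist0.png

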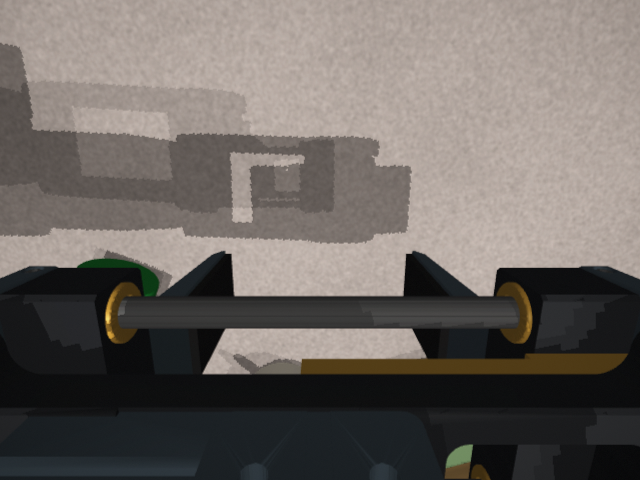

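Candidates in the top view: wooden piece with a long tongue at (427,249), wooden piece with a short tongue at (415,194, probably the float), and yellow look-alikes at (332,155) and (487,257). The round green thing at (219,338) is not the tube; the white one at (256,222) is. By the description I choose (427,249) and check it in close crops.

```bash
python3 - <<'E'
import cv2,numpy as np
t=cv2.imread("pics/top0.png"); s=cv2.imread("pics/side0.png")
a=cv2.resize(t[170:280,390:470],None,fx=5,fy=5,interpolation=cv2.INTER_CUBIC)
b=cv2.resize(s[260:350,360:450],None,fx=4.4,fy=5.5,interpolation=cv2.INTER_CUBIC)
h=550; b=cv2.resize(b,(396,550)); cv2.imwrite("pics/c1.png",np.hstack([a,b]))
cv2.imwrite("pics/c2.png",cv2.resize(t[170:280,215:350],None,fx=5.4,fy=5.4,interpolation=cv2.INTER_CUBIC))
E
```

```text
(no output)
```

View pics/c1.png

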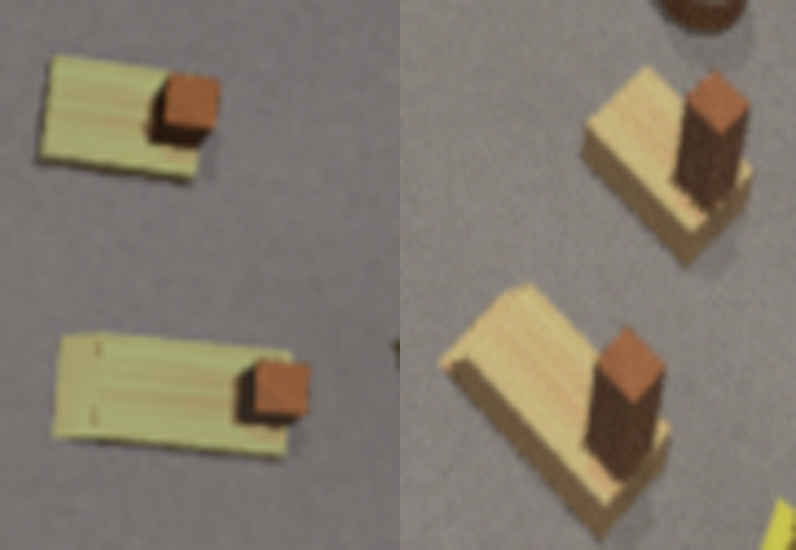

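View pics/c2.png

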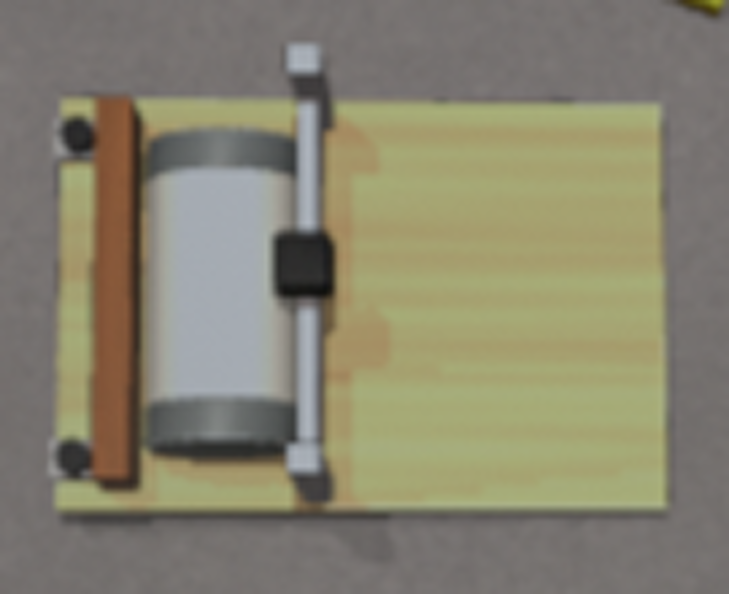

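The close crop shows the lower piece (crop post top (282,389), nose edge (58,386)) has a long tongue and a sloping nose: the chock, nose to image left. The upper one is short and square: the float. Rack corners are in the second crop at (60,98), (662,103), (667,508) and (56,511).

```bash
cat > h.py <<'E'
import numpy as np
from workcell import state, imaging, job, env
from scipy.spatial.transform import Rotation as Ro
def ray(n,u,v,z,C=None):
    c=C or imaging.camera_info(n); R=np.array(c["R"]);t=np.array(c["t"])
    o=-R.T@t; d=R.T@np.array([(u-c["cx"])/c["fx"],(v-c["cy"])/c["fy"],1]); return o+d*(z-o[2])/d[2]
def proj(n,X,C=None):
    c=C or imaging.camera_info(n); p=np.array(c["R"])@np.array(X)+c["t"]; return c["cx"]+c["fx"]*p[0]/p[2],c["cy"]+c["fy"]*p[1]/p[2]
def tool(verbose=True):
    s=state(); R=Ro.from_euler('xyz',s["ee_rot"],degrees=True)
    if verbose:print(round(s["time_s"],2),s["ee_pos"].round(1),s["ee_rot"].round(2),s["force"].round(1),round(s["gripper_width"],1))
    return s["ee_pos"],R
def todelta(P,R2):
    "target TCP pos mm, Rotation -> delta cm, twist deg in tool axes (from measured)"
    p,R=tool(); return (R.inv().apply(np.array(P)-p)/10).round(2),((R.inv()*R2).as_rotvec(degrees=True)).round(2)
E
python3 - <<'E'
from h import *
c=lambda u,v:(390+u/5,170+v/5)
print("post top",ray("top",*c(282,389),78))
for n,u,v,z in [("noseL",62,336,0),("noseR",54,438,0),("tailR bot",283,458,0),("tailR top",285,453,24),("tailL top",291,350,24),("floatpost",192,101,78)]:
    print(n,ray("top",*c(u,v),z))
g=lambda u,v:(215+u/5.4,170+v/5.4)
for n,u,v,z in [("UL",60,98,48),("DL",662,103,20),("DR",667,508,20),("UR",56,511,48),("knobtop",302,265,157),("postL",304,57,165),("postR",304,458,165)]:
    print(n,ray("top",*g(u,v),z))
d=np.load("pics/top0.npy"); 
for u,v in [(272,219),(446,248),(320,226)]:
    C=imaging.camera_info("top"); z=d[v,u]; p=np.array([(u-C["cx"])/C["fx"]*z,(v-C["cy"])/C["fy"]*z,z]); print(C["R"].T@(p-C["t"]))
E
```

```text
post top [ 455.40403136 -342.68580671   78.        ]
noseL [ 497.48299569 -232.73135697    0.        ]
noseR [ 437.55863861 -226.76115153    0.        ]
tailR bot [ 426.32554445 -359.4547252     0.        ]
tailR top [ 426.27985423 -355.30114694   24.        ]
tailL top [ 485.91197771 -360.83445211   24.        ]
floatpost [ 619.58328204 -297.39328069   78.        ]
UL [630.22631519 277.58198629  48.        ]
DL [635.84491846 -43.33083714  20.        ]
DR [415.77144469 -45.15537247  20.        ]
UR [409.90826629 273.53757216  48.        ]
knobtop [519.50069898 140.52502545 157.        ]
postL [622.95735951 140.58252178 165.        ]
postR [422.60353413 137.57402404 165.        ]
[520.14811414 137.82071255 154.74236163]
[ 454.9394701  -341.70840977   77.30346959]
[525.51437094   7.94024277  23.24270745]
```

```bash
cat >> h.py <<'E'
def down(yaw): return Ro.from_euler('xyz',[-90,0,yaw],degrees=True)
E
python3 - <<'E'
from h import *
print(todelta([420,230,260],down(-55)))
E
```

```text
0.15 [133.2 559.  213.3] [-90.07   0.   -13.4 ] [ 0.6 -0.2  0.4] 91.3
(array([ 35.53,  -4.63, -25.36]), array([7.00e-02, 4.16e+01, 3.00e-02]))
```

```bash
python3 -m pendant '[{"delta_pos":[4,-4,-3],"twist":[0,8,0],"grip":100},{"delta_pos":[8,-4.6,-6],"twist":[0,16,0],"grip":100},{"delta_pos":[12,-4.6,-9],"twist":[0,24,0],"grip":100},{"delta_pos":[16,-4.6,-12],"twist":[0,32,0],"grip":100},{"delta_pos":[20,-4.6,-15],"twist":[0,40,0],"grip":100}]'; python3 - <<'E'
from h import *
print(todelta([445,-60,260],down(-85)))
E
```

```text
time_s: 0.65
ee_pos: [285.9, 375.0, 260.0]
ee_rot: [-90.0, 0.0, -53.7]
force: [0.8, -0.1, 0.7]
gripper_width: 91.1
0.65 [285.9 375.  260. ] [-89.97   0.   -53.69] [ 0.8 -0.1  0.7] 91.1
(array([ 44.48,  -0.  , -12.94]), array([-3.000e-02,  3.131e+01, -1.000e-02]))
```

```bash
python3 -m pendant '[{"delta_pos":[44.5,0,-13],"twist":[0,31,0],"grip":100},{"delta_pos":[44.5,0,-13],"twist":[0,31,0],"grip":100},{"delta_pos":[44.5,0,-13],"twist":[0,31,0],"grip":100},{"delta_pos":[44.5,0,-13],"twist":[0,31,0],"grip":100},{"delta_pos":[44.5,0,-13],"twist":[0,31,0],"grip":100}]'; python3 - <<'E'
from h import *
print(todelta([455.5,-330,230],down(-95.2)))
E
```

```text
time_s: 1.15
ee_pos: [372.0, 140.3, 259.9]
ee_rot: [-90.0, 0.0, -84.5]
force: [1.3, -0.1, -1.0]
gripper_width: 91.1
1.15 [372.  140.3 259.9] [-8.997e+01  1.000e-02 -8.446e+01] [ 1.3 -0.1 -1. ] 91.1
(array([47.61,  2.99,  3.77]), array([-3.000e-02,  1.074e+01, -1.000e-02]))
```

```bash
python3 -m pendant '[{"delta_pos":[47.6,3,3.8],"twist":[0,10.7,0],"grip":100},{"delta_pos":[47.6,3,3.8],"twist":[0,10.7,0],"grip":100},{"delta_pos":[47.6,3,3.8],"twist":[0,10.7,0],"grip":100},{"delta_pos":[47.6,3,3.8],"twist":[0,10.7,0],"grip":100},{"delta_pos":[47.6,3,3.8],"twist":[0,10.7,0],"grip":100}]'; python3 - <<'E'
from h import *
print(todelta([455.5,-343,200],down(-95.2)))
E
```

```text
time_s: 1.65
ee_pos: [415.7, -105.4, 244.1]
ee_rot: [-90.0, 0.0, -95.1]
force: [0.6, 0.3, -0.1]
gripper_width: 91.2
1.65 [ 415.7 -105.4  244.1] [-8.998e+01  1.000e-02 -9.512e+01] [ 0.6  0.3 -0.1] 91.2
(array([23.31,  4.41,  6.08]), array([-0.02,  0.08, -0.01]))
```

```bash
python3 -m pendant '[{"delta_pos":[23.3,4.4,6.1],"twist":[0,0,0],"grip":100},{"delta_pos":[23.3,4.4,6.1],"twist":[0,0,0],"grip":100},{"delta_pos":[23.3,4.4,6.1],"twist":[0,0,0],"grip":100},{"delta_pos":[23.3,4.4,6.1],"twist":[0,0,0],"grip":100},{"delta_pos":[23.3,4.4,6.1],"twist":[0,0,0],"grip":100}]'; python3 - <<'E'
from h import *
import cv2
tool()
C=imaging.camera_info("wrist")
p,d=imaging.grab_frame("wrist"); cv2.imwrite("pics/w1.png",p[:,:,::-1])
import pickle; pickle.dump(C,open("pics/w1.pkl","wb")); 
E
```

```text
time_s: 2.15
ee_pos: [455.8, -343.2, 199.4]
ee_rot: [-90.0, 0.0, -95.2]
force: [1.2, 0.6, -0.3]
gripper_width: 91.1
2.15 [ 455.8 -343.2  199.4] [-9.003e+01  2.000e-02 -9.515e+01] [ 1.2  0.6 -0.3] 91.1
```

View pics/w1.png

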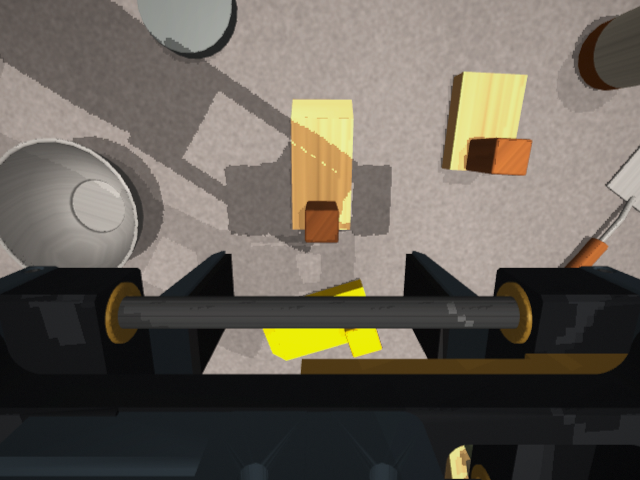

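Wrist view: chock centred between the fingers, post top about (322,229), nose edge (292–353, 100); the yellow piece lies behind the fingers, cap at upper left.

```bash
python3 - <<'E'
from h import *
import pickle; C=pickle.load(open("pics/w1.pkl","rb"))
print(ray("wrist",322,229,78,C)); a=ray("wrist",292,100,0,C);b=ray("wrist",353,100,0,C);print(a,b)
print(ray("wrist",292,231,20,C),ray("wrist",350,231,24,C))
print([proj("top",x) for x in([487.0,-400,0],)])
print(todelta([455,-342.5,39],down(-95)))
print([ray("top",*p,10) for p in [(472,237),(482,232),(495,232),(501,275),(480,280)]])
E
```

```text
[ 460.4093042  -342.13028432   78.        ]
[ 441.03267214 -223.83937004    0.        ] [ 502.71129458 -229.35818728    0.        ]
[ 428.2126922  -355.18939276   20.        ] [ 488.81129727 -359.66016263   24.        ]
[(np.float64(459.75194302617535), np.float64(240.95966378534837))]
2.2 [ 456.6 -349.4  197.5] [-90.01  -0.27 -95.28] [ 2.6 -6.1 -0.9] 91.3
(array([-0.74, 15.85, -0.22]), array([ 0.01, -0.28,  0.27]))
[array([ 497.19737799, -433.62222857,   10.        ]), array([ 512.03744223, -463.40664764,   10.        ]), array([ 512.18237414, -501.34122889,   10.        ]), array([ 386.87854028, -512.56937308,   10.        ]), array([ 372.32436563, -451.40294453,   10.        ])]
```

```bash
python3 -m pendant '[{"delta_pos":[0,2,0.1],"twist":[0,0,0],"grip":100},{"delta_pos":[0,4,0.2],"twist":[0,0,0],"grip":100},{"delta_pos":[0,6,0.2],"twist":[0,0,0],"grip":100},{"delta_pos":[0,7,0.2],"twist":[0,0,0],"grip":100},{"delta_pos":[0,7,0.2],"twist":[0,0,0],"grip":100}]'; python3 - <<'E'
from h import *
import cv2,pickle
tool()
C=imaging.camera_info("wrist")
p,d=imaging.grab_frame("wrist"); cv2.imwrite("pics/w2.png",p[:,:,::-1]); np.save("pics/w2.npy",d)
pickle.dump(C,open("pics/w2.pkl","wb")); tool()
E
```

```text
time_s: 2.7
ee_pos: [457.2, -340.2, 128.7]
ee_rot: [-90.2, 0.1, -95.1]
force: [-0.1, -0.2, 0.2]
gripper_width: 91.4
2.7 [ 457.2 -340.2  128.7] [-90.17   0.11 -95.09] [-0.1 -0.2  0.2] 91.4
2.75 [ 457.9 -340.7  130. ] [-9.005e+01  4.000e-02 -9.509e+01] [0.5 1.2 0.3] 91.1
```

View pics/w2.png

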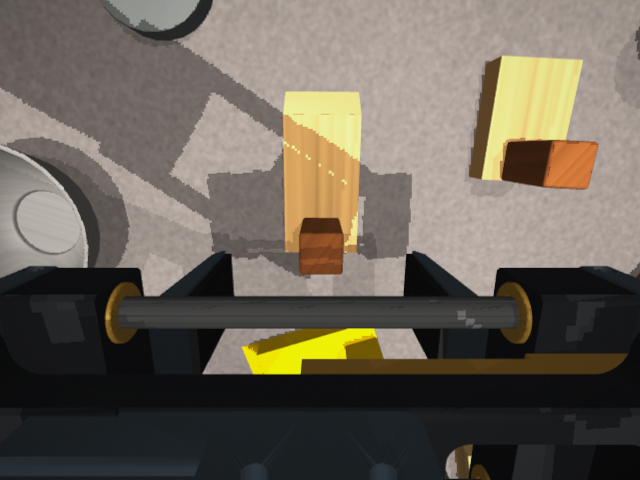

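Post top at (300–343, 234–274), edges vertical: the jaws are square to it.

```bash
python3 - <<'E'
from h import *
import pickle; C=pickle.load(open("pics/w2.pkl","rb"))
P=ray("wrist",321.5,254,78,C);print(P, ray("wrist",318,236,20,C))
print((ray("wrist",284,93,0,C)+ray("wrist",360,93,0,C))/2)
# centre between fingers in image at finger tips vs TCP
p,R=tool(); print(proj("wrist",p,C))
print(todelta([P[0]-.5,P[1],39],down(-95.1)))
E
```

```text
[ 460.45431648 -339.62296456   78.        ] [ 457.76007478 -341.67890228   20.        ]
[ 471.1789122  -226.80844958    0.        ]
2.75 [ 457.9 -340.7  130. ] [-9.005e+01  4.000e-02 -9.509e+01] [0.5 1.2 0.3] 91.1
(np.float64(317.6412189390987), np.float64(285.7092008491741))
2.75 [ 457.9 -340.7  130. ] [-9.005e+01  4.000e-02 -9.509e+01] [0.5 1.2 0.3] 91.1
(array([-0.12,  9.1 ,  0.2 ]), array([ 0.05,  0.01, -0.04]))
```

```bash
python3 -m pendant '[{"delta_pos":[0,3,0.15],"twist":[0,0,0],"grip":100},{"delta_pos":[0,6,0.15],"twist":[0,0,0],"grip":100},{"delta_pos":[0,8,0.15],"twist":[0,0,0],"grip":100},{"delta_pos":[0,9,0.15],"twist":[0,0,0],"grip":100},{"delta_pos":[0,9.1,0.15],"twist":[0,0,0],"grip":70}]' 20
python3 -m pendant '[{"delta_pos":[0,0,0],"twist":[0,0,0],"grip":45},{"delta_pos":[0,0,0],"twist":[0,0,0],"grip":30},{"delta_pos":[0,0,0],"twist":[0,0,0],"grip":20},{"delta_pos":[0,0,0],"twist":[0,0,0],"grip":10},{"delta_pos":[0,0,0],"twist":[0,0,0],"grip":10}]' 25
```

```text
time_s: 3.25
ee_pos: [459.5, -341.1, 39.0]
ee_rot: [-90.0, 0.0, -95.1]
force: [0.1, 0.0, 0.5]
gripper_width: 85.8
time_s: 3.75
ee_pos: [459.7, -341.3, 39.6]
ee_rot: [-90.0, -0.0, -95.1]
force: [-0.4, -0.2, 1.0]
gripper_width: 46.1
```

```bash
python3 -m pendant '[{"delta_pos":[0,0,0],"twist":[0,0,0],"grip":0},{"delta_pos":[0,0,0],"twist":[0,0,0],"grip":0},{"delta_pos":[0,0,0],"twist":[0,0,0],"grip":0},{"delta_pos":[0,0,0],"twist":[0,0,0],"grip":0},{"delta_pos":[0,0,0],"twist":[0,0,0],"grip":0}]' 25
python3 -m pendant '[{"delta_pos":[0,-1,0],"twist":[0,0,0],"grip":0},{"delta_pos":[0,-4,0],"twist":[0,0,0],"grip":0},{"delta_pos":[0,-8,0],"twist":[0,0,0],"grip":0},{"delta_pos":[0,-11,0],"twist":[0,0,0],"grip":0},{"delta_pos":[0,-12,0],"twist":[0,0,0],"grip":0}]'
```

```text
time_s: 4.25
ee_pos: [459.4, -341.2, 39.2]
ee_rot: [-90.0, 0.0, -95.1]
force: [-0.7, -0.2, 0.7]
gripper_width: 30.3
time_s: 4.75
ee_pos: [461.0, -342.3, 163.1]
ee_rot: [-89.7, -0.2, -95.1]
force: [0.2, -0.6, -2.2]
gripper_width: 29.9
```

```bash
cat >> h.py <<'E'
RO=np.array([522,145.2]); RYAW=91.0
def rack(xr,yr,h):  # h = height over deck along the normal, at deck point xr
    c,s=np.cos(np.radians(RYAW)),np.sin(np.radians(RYAW)); t=np.radians(5)
    X=np.array([c*np.cos(t),s*np.cos(t),np.sin(t)]); Z=np.array([-c*np.sin(t),-s*np.sin(t),np.cos(t)])
    p=np.array([RO[0]+c*xr-s*yr,RO[1]+s*xr+c*yr,36.6+.0875*xr])
    R=Ro.from_matrix(np.stack([-X,-Z,np.cross(-X,-Z)],1)); return p+h*Z,R
E
python3 - <<'E'
from h import *
P,R=rack(-140,0,39+80); print(P,R.as_euler('xyz',degrees=True)); print(todelta(P,R))
P,R=rack(-170,0,39+80);print(todelta(P,R))
E
```

```text
[524.62434512  -5.14863107 142.89716907] [-90.   5. -89.]
4.75 [ 461.  -342.3  163.1] [-89.66  -0.21 -95.09] [ 0.2 -0.6 -2.2] 29.9
(array([-34.15,   1.91,   3.33]), array([-0.59, -6.08,  5.22]))
4.75 [ 461.  -342.3  163.1] [-89.66  -0.21 -95.09] [ 0.2 -0.6 -2.2] 29.9
(array([-31.17,   2.19,   3.65]), array([-0.59, -6.08,  5.22]))
```

```bash
python3 -m pendant '[{"delta_pos":[-3,0,0.3],"twist":[0,-1,1],"grip":0},{"delta_pos":[-7,0,0.8],"twist":[0,-2,2],"grip":0},{"delta_pos":[-11,0.5,1.2],"twist":[0,-3,3],"grip":0},{"delta_pos":[-15.5,1,1.7],"twist":[0,-4.5,4],"grip":0},{"delta_pos":[-20,1.5,2.2],"twist":[0,-6,5],"grip":0}]'
python3 - <<'E'
from h import *
P,R=rack(-150,0,39+60); print(todelta(P,R))
E
```

```text
time_s: 5.25
ee_pos: [498.6, -142.1, 143.1]
ee_rot: [-89.8, 5.1, -89.1]
force: [0.8, -0.3, -1.8]
gripper_width: 29.9
5.25 [ 498.6 -142.1  143.1] [-89.83   5.07 -89.07] [ 0.8 -0.3 -1.8] 29.9
(array([-12.59,   3.23,   2.82]), array([-0.17, -0.07, -0.07]))
```

```bash
python3 -m pendant '[{"delta_pos":[-4,0,0.9],"twist":[0,0,0],"grip":0},{"delta_pos":[-8,0.5,1.8],"twist":[0,0,0],"grip":0},{"delta_pos":[-11,1,2.5],"twist":[0,0,0],"grip":0},{"delta_pos":[-12.3,2,2.8],"twist":[0,0,0],"grip":0},{"delta_pos":[-12.6,3,2.8],"twist":[0,0,0],"grip":0}]'
python3 -m pendant '[{"delta_pos":[0,0,0],"twist":[0,0,0],"grip":0},{"delta_pos":[0,0.5,0],"twist":[0,0,0],"grip":0},{"delta_pos":[0,1,0],"twist":[0,0,0],"grip":0},{"delta_pos":[0,1,0],"twist":[0,0,0],"grip":0},{"delta_pos":[0,1,0],"twist":[0,0,0],"grip":0}]'
python3 - <<'E'
from h import *
import cv2,pickle
tool()
C=imaging.camera_info("wrist"); pickle.dump(C,open("pics/w3.pkl","wb"))
p,d=imaging.grab_frame("wrist"); cv2.imwrite("pics/w3.png",p[:,:,::-1])
p,d=imaging.grab_frame("side"); cv2.imwrite("pics/s3.png",cv2.resize(p[170:290,220:380,::-1],None,fx=5,fy=5,interpolation=cv2.INTER_CUBIC))
P,R=rack(-142,0,39+10); print(todelta(P,R))
E
```

```text
time_s: 5.75
ee_pos: [524.9, -14.3, 124.2]
ee_rot: [-89.8, 5.0, -89.0]
force: [0.3, 0.8, -2.0]
gripper_width: 30.3
time_s: 6.25
ee_pos: [525.3, -15.1, 115.5]
ee_rot: [-89.7, 5.0, -89.1]
force: [-0.3, -0.3, -1.2]
gripper_width: 30.2
6.25 [525.3 -15.1 115.5] [-89.74   4.99 -89.14] [-0.3 -0.3 -1.2] 30.2
6.35 [525.5 -14.9 115.7] [-89.7    4.99 -89.11] [-0.9  0.3 -1.7] 29.8
(array([-1.01,  4.38, -0.09]), array([-0.31, -0.11,  0.01]))
```

View pics/w3.png

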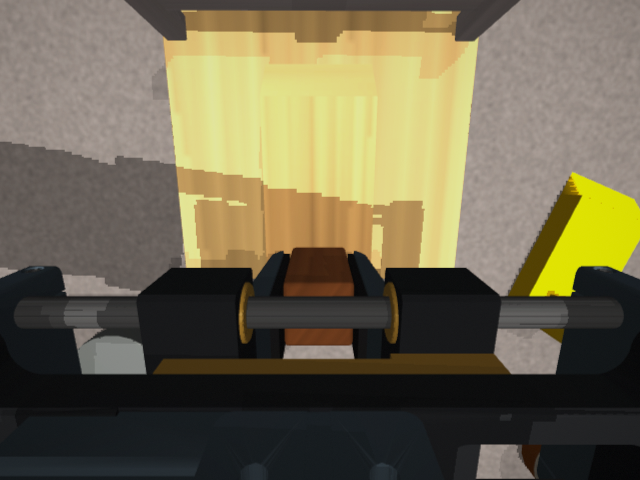

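View pics/s3.png

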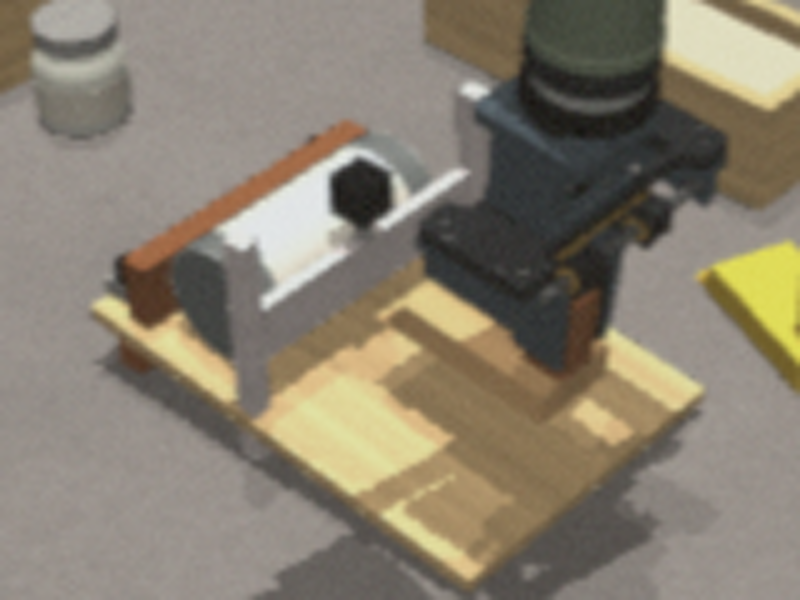

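The wrist view shows the tongue (262–378 at row 70) centred and square on the deck (168–475), with the gate edge at the top; the side view shows nothing touching.

```bash
python3 -m pendant '[{"delta_pos":[-0.3,1,0],"twist":[0,0,0],"grip":0},{"delta_pos":[-0.6,2,0],"twist":[0,0,0],"grip":0},{"delta_pos":[-0.8,3,0],"twist":[0,0,0],"grip":0},{"delta_pos":[-0.9,3.8,0],"twist":[0,0,0],"grip":0},{"delta_pos":[-0.9,4.1,0],"twist":[0,0,0],"grip":0}]'
python3 -m pendant '[{"delta_pos":[0,0.2,0],"twist":[0,0,0],"grip":0},{"delta_pos":[0,0.4,0],"twist":[0,0,0],"grip":0},{"delta_pos":[0,0.6,0],"twist":[0,0,0],"grip":0},{"delta_pos":[0,0.6,0],"twist":[0,0,0],"grip":0},{"delta_pos":[0,0.6,0],"twist":[0,0,0],"grip":0}]'
python3 - <<'E'
from h import *
P,R=rack(-142,0,39); print(todelta(P,R))
E
```

```text
time_s: 6.85
ee_pos: [524.4, -1.5, 74.0]
ee_rot: [-89.9, 5.0, -89.1]
force: [-0.7, -0.1, -2.1]
gripper_width: 29.8
time_s: 7.35
ee_pos: [525.4, -1.5, 69.6]
ee_rot: [-89.7, 5.0, -89.1]
force: [0.0, -0.3, -2.8]
gripper_width: 29.6
7.35 [525.4  -1.5  69.6] [-89.72   4.99 -89.09] [ 0.  -0.3 -2.8] 29.6
(array([-0.08,  0.67, -0.09]), array([-0.29, -0.09,  0.01]))
```

```bash
python3 -m pendant '[{"delta_pos":[0,0.2,0],"twist":[0,0,0],"grip":0},{"delta_pos":[0,0.4,0],"twist":[0,0,0],"grip":0},{"delta_pos":[0,0.4,0],"twist":[0,0,0],"grip":0},{"delta_pos":[0,0.4,0],"twist":[0,0,0],"grip":0},{"delta_pos":[0,0.4,0],"twist":[0,0,0],"grip":0}]'
python3 -m pendant '[{"delta_pos":[0,0.1,0],"twist":[0,0,0],"grip":0},{"delta_pos":[0,0.2,0],"twist":[0,0,0],"grip":0},{"delta_pos":[0,0.2,0],"twist":[0,0,0],"grip":0},{"delta_pos":[0,0.2,0],"twist":[0,0,0],"grip":0},{"delta_pos":[0,0.2,0],"twist":[0,0,0],"grip":0}]'
```

```text
time_s: 7.85
ee_pos: [525.3, -1.1, 65.5]
ee_rot: [-89.7, 5.0, -89.1]
force: [0.1, -0.9, -1.8]
gripper_width: 30.0
time_s: 8.35
ee_pos: [525.4, -0.9, 63.5]
ee_rot: [-89.7, 5.0, -89.1]
force: [-1.5, -0.1, -1.0]
gripper_width: 30.4
```

```bash
python3 -m pendant '[{"delta_pos":[0,0.1,0],"twist":[0,0,0],"grip":0},{"delta_pos":[0,0.1,0],"twist":[0,0,0],"grip":0},{"delta_pos":[0,0.1,0],"twist":[0,0,0],"grip":0},{"delta_pos":[0,0.1,0],"twist":[0,0,0],"grip":0},{"delta_pos":[0,0.1,0],"twist":[0,0,0],"grip":0}]'
python3 -m pendant '[{"delta_pos":[0,0.1,0],"twist":[0,0,0],"grip":0},{"delta_pos":[0,0.1,0],"twist":[0,0,0],"grip":0},{"delta_pos":[0,0.1,0],"twist":[0,0,0],"grip":0},{"delta_pos":[0,0.1,0],"twist":[0,0,0],"grip":0},{"delta_pos":[0,0.1,0],"twist":[0,0,0],"grip":0}]'
```

```text
time_s: 8.85
ee_pos: [525.5, -0.9, 63.0]
ee_rot: [-89.7, 5.0, -89.1]
force: [-0.8, -1.1, 6.1]
gripper_width: 29.7
time_s: 9.35
ee_pos: [525.5, -0.9, 63.0]
ee_rot: [-89.7, 5.0, -89.1]
force: [-2.6, -1.7, 12.9]
gripper_width: 29.8
```

```bash
python3 -m pendant '[{"delta_pos":[0,-0.12,0],"twist":[0,0,0],"grip":0},{"delta_pos":[0,-0.12,0],"twist":[0,0,0],"grip":45},{"delta_pos":[0,-0.12,0],"twist":[0,0,0],"grip":45},{"delta_pos":[0,-0.12,0],"twist":[-0.3,0,0],"grip":45},{"delta_pos":[0,-0.12,0],"twist":[-0.3,0,0],"grip":45}]'
python3 -m pendant '[{"delta_pos":[0,0,0],"twist":[0,0,0],"grip":0},{"delta_pos":[0,0,0],"twist":[0,0,0],"grip":0},{"delta_pos":[0,0,0],"twist":[0,0,0],"grip":0},{"delta_pos":[0,0,0],"twist":[0,0,0],"grip":0},{"delta_pos":[0,0,0],"twist":[0,0,0],"grip":0}]' 25
python3 - <<'E'
from h import *
import cv2,pickle
tool(); C=imaging.camera_info("wrist"); pickle.dump(C,open("pics/w4.pkl","wb"))
p,d=imaging.grab_frame("wrist"); cv2.imwrite("pics/w4.png",p[:,:,::-1])
P,R=rack(-142,0,39);print(todelta(P,R))
E
```

```text
time_s: 9.85
ee_pos: [525.5, -0.8, 62.4]
ee_rot: [-90.1, 5.0, -89.1]
force: [0.0, -0.1, -0.5]
gripper_width: 41.1
time_s: 10.35
ee_pos: [525.2, -0.9, 62.5]
ee_rot: [-90.0, 5.0, -89.1]
force: [0.9, -0.2, -1.9]
gripper_width: 29.6
10.35 [525.2  -0.9  62.5] [-90.05   5.   -89.09] [ 0.9 -0.2 -1.9] 29.6
10.4 [525.2  -0.8  62.5] [-90.06   4.99 -89.08] [ 0.3 -0.3 -1.9] 30.0
(array([-0.07, -0.04, -0.06]), array([ 0.05, -0.08,  0.01]))
```

View pics/w4.png

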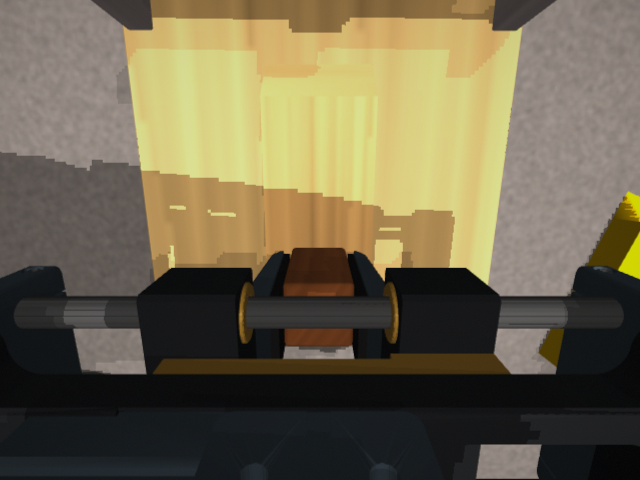

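Chock stands flat, square and centred on the deck (tongue 262–378, deck 140–510). Now slide it up.

```bash
python3 -m pendant '[{"delta_pos":[-0.4,0,0],"twist":[0,0,0],"grip":0},{"delta_pos":[-1,0,0],"twist":[0,0,0],"grip":0},{"delta_pos":[-1.7,0,0],"twist":[0,0,0],"grip":0},{"delta_pos":[-2.3,0,0],"twist":[0,0,0],"grip":0},{"delta_pos":[-2.8,0,0],"twist":[0,0,0],"grip":0}]'
python3 -m pendant '[{"delta_pos":[-0.4,0,0],"twist":[0,0,0],"grip":0},{"delta_pos":[-0.7,0,0],"twist":[0,0,0],"grip":0},{"delta_pos":[-1,0,0],"twist":[0,0,0],"grip":0},{"delta_pos":[-1.2,0,0],"twist":[0,0,0],"grip":0},{"delta_pos":[-1.2,0,0],"twist":[0,0,0],"grip":0}]'
python3 - <<'E'
from h import *
for i in (-101,-94,-88,-80):
    P,R=rack(i,0,39);print(P.round(1),todelta(P,R))
E
```

```text
time_s: 10.9
ee_pos: [524.8, 27.9, 65.1]
ee_rot: [-90.0, 5.0, -89.0]
force: [-0.3, -0.7, -1.1]
gripper_width: 29.8
time_s: 11.4
ee_pos: [524.7, 39.2, 66.2]
ee_rot: [-90.0, 5.0, -89.1]
force: [0.2, -0.3, -1.7]
gripper_width: 30.1
11.4 [524.7  39.2  66.2] [-90.04   5.   -89.07] [ 0.2 -0.3 -1.7] 30.1
[523.8  40.8  66.6] (array([-0.17, -0.03, -0.08]), array([ 0.03, -0.07,  0.  ]))
11.4 [524.7  39.2  66.2] [-90.04   5.   -89.07] [ 0.2 -0.3 -1.7] 30.1
[523.7  47.8  67.2] (array([-0.87, -0.03, -0.08]), array([ 0.03, -0.07,  0.  ]))
11.4 [524.7  39.2  66.2] [-90.04   5.   -89.07] [ 0.2 -0.3 -1.7] 30.1
[523.6  53.8  67.8] (array([-1.47, -0.03, -0.08]), array([ 0.03, -0.07,  0.  ]))
11.4 [524.7  39.2  66.2] [-90.04   5.   -89.07] [ 0.2 -0.3 -1.7] 30.1
[523.5  61.8  68.5] (array([-2.28, -0.03, -0.09]), array([ 0.03, -0.07,  0.  ]))
```

```bash
python3 -m pendant '[{"delta_pos":[-0.15,0.02,0.05],"twist":[0,0,0],"grip":0},{"delta_pos":[-0.3,0.05,0.05],"twist":[0,0,0],"grip":0},{"delta_pos":[-0.45,0.06,0.05],"twist":[0,0,0],"grip":0},{"delta_pos":[-0.6,0.06,0.05],"twist":[0,0,0],"grip":0},{"delta_pos":[-0.7,0.06,0.05],"twist":[0,0,0],"grip":0}]'
python3 -m pendant '[{"delta_pos":[-0.1,0,0],"twist":[0,0,0],"grip":0},{"delta_pos":[-0.2,0,0],"twist":[0,0,0],"grip":0},{"delta_pos":[-0.3,0,0],"twist":[0,0,0],"grip":0},{"delta_pos":[-0.4,0,0],"twist":[0,0,0],"grip":0},{"delta_pos":[-0.4,0,0],"twist":[0,0,0],"grip":0}]'
```

```text
time_s: 11.9
ee_pos: [525.6, 45.8, 66.6]
ee_rot: [-90.0, 5.0, -89.1]
force: [0.1, -3.8, 4.6]
gripper_width: 29.7
time_s: 12.4
ee_pos: [525.5, 49.9, 67.0]
ee_rot: [-90.0, 5.0, -89.1]
force: [0.2, -5.2, 5.4]
gripper_width: 29.9
```

```bash
python3 -m pendant '[{"delta_pos":[0,-0.02,0],"twist":[0,0,0],"grip":0},{"delta_pos":[-0.1,-0.04,-0.02],"twist":[0,0,0],"grip":0},{"delta_pos":[-0.2,-0.04,-0.04],"twist":[0,0,0],"grip":0},{"delta_pos":[-0.2,-0.04,-0.04],"twist":[0,0,0],"grip":0},{"delta_pos":[-0.2,-0.04,-0.04],"twist":[0,0,0],"grip":0}]'
python3 -m pendant '[{"delta_pos":[-0.05,0,0],"twist":[0,0,0],"grip":0},{"delta_pos":[-0.1,0,0],"twist":[0,0,0],"grip":0},{"delta_pos":[-0.15,0,0],"twist":[0,0,0],"grip":0},{"delta_pos":[-0.2,0,0],"twist":[0,0,0],"grip":0},{"delta_pos":[-0.2,0,0],"twist":[0,0,0],"grip":0}]'
```

```text
time_s: 12.9
ee_pos: [524.7, 52.2, 67.1]
ee_rot: [-90.0, 5.0, -89.1]
force: [1.8, -2.9, 2.0]
gripper_width: 29.7
time_s: 13.4
ee_pos: [524.5, 54.0, 67.3]
ee_rot: [-90.0, 5.0, -89.1]
force: [0.1, -5.5, 5.0]
gripper_width: 29.8
```

```bash
python3 -m pendant '[{"delta_pos":[-0.05,-0.01,0],"twist":[0,0,0],"grip":0},{"delta_pos":[-0.1,-0.02,0],"twist":[0,0,0],"grip":0},{"delta_pos":[-0.15,-0.02,0],"twist":[0,0,0],"grip":0},{"delta_pos":[-0.15,-0.02,0],"twist":[0,0,0],"grip":0},{"delta_pos":[-0.15,-0.02,0],"twist":[0,0,0],"grip":0}]'
python3 -c "
from h import *
for i in range(1):
  s=state();print(s['force'],s['torque'])"
```

```text
time_s: 13.9
ee_pos: [524.3, 55.4, 67.4]
ee_rot: [-90.1, 5.0, -89.1]
force: [1.1, -4.4, 2.3]
gripper_width: 29.8
[ 1.08452739 -4.35983429  2.31492324] [-0.8584197  -0.08223355 -0.10676451]
```

```bash
python3 -m pendant '[{"delta_pos":[-0.05,0,0],"twist":[0,0,0],"grip":0},{"delta_pos":[-0.1,0,0],"twist":[0,0,0],"grip":0},{"delta_pos":[-0.1,0,0],"twist":[0,0,0],"grip":0},{"delta_pos":[-0.1,0,0],"twist":[0,0,0],"grip":0},{"delta_pos":[-0.1,0,0],"twist":[0,0,0],"grip":0}]'
```

```text
time_s: 14.4
ee_pos: [524.3, 56.6, 67.5]
ee_rot: [-90.1, 5.0, -89.1]
force: [0.3, -3.2, 2.4]
gripper_width: 29.9
```

```bash
python3 -m pendant '[{"delta_pos":[-0.04,0,0],"twist":[0,0,0],"grip":0},{"delta_pos":[-0.08,0,0],"twist":[0,0,0],"grip":0},{"delta_pos":[-0.12,0,0],"twist":[0,0,0],"grip":0},{"delta_pos":[-0.12,0,0],"twist":[0,0,0],"grip":0},{"delta_pos":[-0.12,0,0],"twist":[0,0,0],"grip":0}]'
```

```text
time_s: 14.9
ee_pos: [524.3, 57.8, 67.6]
ee_rot: [-90.1, 5.0, -89.1]
force: [-0.2, -2.5, -0.1]
gripper_width: 30.1
```

```bash
python3 -m pendant '[{"delta_pos":[-0.04,0,0],"twist":[0,0,0],"grip":0},{"delta_pos":[-0.08,0,0],"twist":[0,0,0],"grip":0},{"delta_pos":[-0.12,0,0],"twist":[0,0,0],"grip":0},{"delta_pos":[-0.12,0,0],"twist":[0,0,0],"grip":0},{"delta_pos":[-0.12,0,0],"twist":[0,0,0],"grip":0}]'
```

```text
time_s: 15.4
ee_pos: [524.4, 59.1, 67.8]
ee_rot: [-90.1, 5.0, -89.1]
force: [0.3, -2.0, -1.4]
gripper_width: 29.7
```

```bash
python3 -m pendant '[{"delta_pos":[-0.04,0.02,0],"twist":[0,0,0],"grip":0},{"delta_pos":[-0.08,0.02,0],"twist":[0,0,0],"grip":0},{"delta_pos":[-0.12,0.02,0],"twist":[0,0,0],"grip":0},{"delta_pos":[-0.12,0.02,0],"twist":[0,0,0],"grip":0},{"delta_pos":[-0.12,0.02,0],"twist":[0,0,0],"grip":0}]'
```

```text
time_s: 15.9
ee_pos: [524.5, 60.1, 67.8]
ee_rot: [-90.0, 5.0, -89.1]
force: [1.0, -2.0, 0.7]
gripper_width: 29.5
```

```bash
python3 -m pendant '[{"delta_pos":[-0.04,0.01,0],"twist":[0,0,0],"grip":0},{"delta_pos":[-0.08,0.01,0],"twist":[0,0,0],"grip":0},{"delta_pos":[-0.1,0.01,0],"twist":[0,0,0],"grip":0},{"delta_pos":[-0.1,0.01,0],"twist":[0,0,0],"grip":0},{"delta_pos":[-0.1,0.01,0],"twist":[0,0,0],"grip":0}]'
python3 - <<'E'
from h import *
import cv2
p,d=imaging.grab_frame("top"); cv2.imwrite("pics/t5.png",cv2.resize(p[170:280,215:350,::-1],None,fx=5.4,fy=5.4,interpolation=cv2.INTER_CUBIC))
tool()
E
```

```text
time_s: 16.4
ee_pos: [524.6, 61.0, 67.9]
ee_rot: [-90.0, 5.0, -89.1]
force: [0.2, -4.5, 3.3]
gripper_width: 29.9
16.45 [524.6  61.   67.9] [-90.01   4.99 -89.07] [ 0.4 -4.   3. ] 30.1
```

View pics/t5.png

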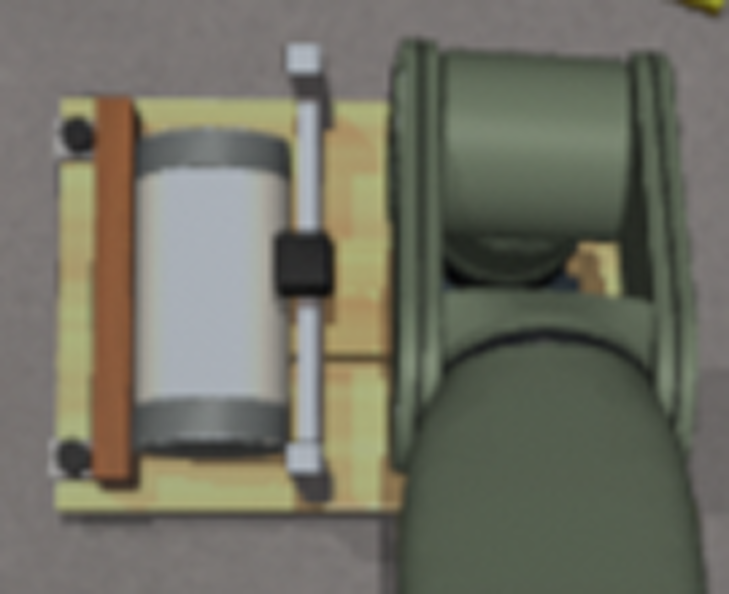

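Top view: the tube has come off the gate (gap at x≈292) and its left edge (135) is almost on the rail (133). Finer steps now.

```bash
python3 -m pendant '[{"delta_pos":[-0.03,0,0],"twist":[0,0,0],"grip":0},{"delta_pos":[-0.06,0,0],"twist":[0,0,0],"grip":0},{"delta_pos":[-0.06,0,0],"twist":[0,0,0],"grip":0},{"delta_pos":[-0.06,0,0],"twist":[0,0,0],"grip":0},{"delta_pos":[-0.06,0,0],"twist":[0,0,0],"grip":0}]'
```

```text
time_s: 16.95
ee_pos: [524.6, 61.6, 68.0]
ee_rot: [-90.0, 5.0, -89.1]
force: [0.4, -5.6, 2.7]
gripper_width: 29.9
```

```bash
python3 -m pendant '[{"delta_pos":[-0.03,0,0],"twist":[0,0,0],"grip":0},{"delta_pos":[-0.06,0,0],"twist":[0,0,0],"grip":0},{"delta_pos":[-0.06,0,0],"twist":[0,0,0],"grip":0},{"delta_pos":[-0.06,0,0],"twist":[0,0,0],"grip":0},{"delta_pos":[-0.06,0,0],"twist":[0,0,0],"grip":0}]'
```

```text
time_s: 17.45
ee_pos: [524.6, 61.6, 68.0]
ee_rot: [-90.0, 4.9, -89.1]
force: [0.0, -5.5, 3.9]
gripper_width: 30.1
```

```bash
python3 -m pendant '[{"delta_pos":[-0.04,0,0],"twist":[0,0,0],"grip":0},{"delta_pos":[-0.04,0,0],"twist":[0,0,0],"grip":0},{"delta_pos":[-0.04,0,0],"twist":[0,0,0],"grip":0},{"delta_pos":[-0.04,0,0],"twist":[0,0,0],"grip":0},{"delta_pos":[-0.04,0,0],"twist":[0,0,0],"grip":0}]'
```

```text
time_s: 17.95
ee_pos: [524.6, 61.6, 68.1]
ee_rot: [-90.0, 4.9, -89.1]
force: [-0.7, -8.9, 4.1]
gripper_width: 29.8
```

```bash
python3 -m pendant '[{"delta_pos":[-0.04,0,0],"twist":[0,0,0],"grip":0},{"delta_pos":[-0.04,0,0],"twist":[0,0,0],"grip":0},{"delta_pos":[-0.04,0,0],"twist":[0,0,0],"grip":0},{"delta_pos":[-0.04,0,0],"twist":[0,0,0],"grip":0},{"delta_pos":[-0.04,0,0],"twist":[0,0,0],"grip":0}]'
```

```text
time_s: 18.45
ee_pos: [524.6, 61.7, 68.2]
ee_rot: [-90.0, 4.9, -89.0]
force: [0.1, -9.0, 4.9]
gripper_width: 29.7
```

```bash
python3 -m pendant '[{"delta_pos":[-0.04,0,0],"twist":[0,0,0],"grip":0},{"delta_pos":[-0.04,0,0],"twist":[0,0,0],"grip":0},{"delta_pos":[-0.04,0,0],"twist":[0,0,0],"grip":0},{"delta_pos":[-0.04,0,0],"twist":[0,0,0],"grip":0},{"delta_pos":[-0.04,0,0],"twist":[0,0,0],"grip":0}]'; python3 -c "
from h import *
import cv2
tool();p,d=imaging.grab_frame('top');tool();cv2.imwrite('pics/t6.png',cv2.resize(p[170:280,215:350,::-1],None,fx=5.4,fy=5.4,interpolation=cv2.INTER_CUBIC))"
```

```text
time_s: 18.95
ee_pos: [524.6, 61.7, 68.2]
ee_rot: [-90.0, 4.8, -89.0]
force: [0.7, -10.6, 4.7]
gripper_width: 29.7
18.95 [524.6  61.7  68.2] [-89.99   4.83 -89.03] [  0.7 -10.6   4.7] 29.7
19.0 [524.7  61.7  68.3] [-89.99   4.83 -89.03] [ -0.3 -11.2   5.1] 30.2
```

View pics/t6.png

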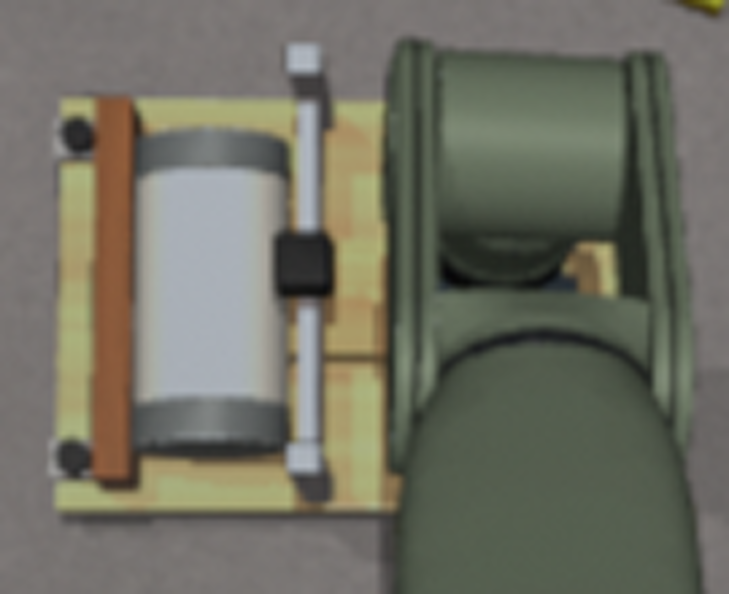

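Tube left edge (134) is on the rail (133), push steady at about 10.5 N with no motion. Hold, then let go in place.

```bash
python3 -m pendant '[{"delta_pos":[0,0,0],"twist":[0,0,0],"grip":0},{"delta_pos":[0,0,0],"twist":[0,0,0],"grip":0},{"delta_pos":[0,0,0],"twist":[0,0,0],"grip":0},{"delta_pos":[0,0,0],"twist":[0,0,0],"grip":0},{"delta_pos":[0,0,0],"twist":[0,0,0],"grip":0}]'; python3 -m pendant '[{"delta_pos":[0,0,0],"twist":[0,0,0],"grip":45},{"delta_pos":[0,0,0],"twist":[0,0,0],"grip":50},{"delta_pos":[0,0,0],"twist":[0,0,0],"grip":60},{"delta_pos":[0,0,0],"twist":[0,0,0],"grip":65},{"delta_pos":[0,0,0],"twist":[0,0,0],"grip":65}]'; python3 - <<'E'
from h import *
import cv2,pickle
tool(); C=imaging.camera_info("wrist"); pickle.dump(C,open("pics/w7.pkl","wb"))
p,d=imaging.grab_frame("wrist"); cv2.imwrite("pics/w7.png",p[:,:,::-1])
E
```

```text
time_s: 19.5
ee_pos: [524.6, 61.7, 68.2]
ee_rot: [-90.0, 4.8, -89.0]
force: [0.5, -10.6, 6.1]
gripper_width: 29.9
time_s: 20.0
ee_pos: [524.3, 63.8, 67.8]
ee_rot: [-90.1, 5.0, -89.1]
force: [-0.3, 0.7, 0.3]
gripper_width: 59.0
20.0 [524.3  63.8  67.8] [-90.05   5.01 -89.07] [-0.3  0.7  0.3] 59.0
```

View pics/w7.png

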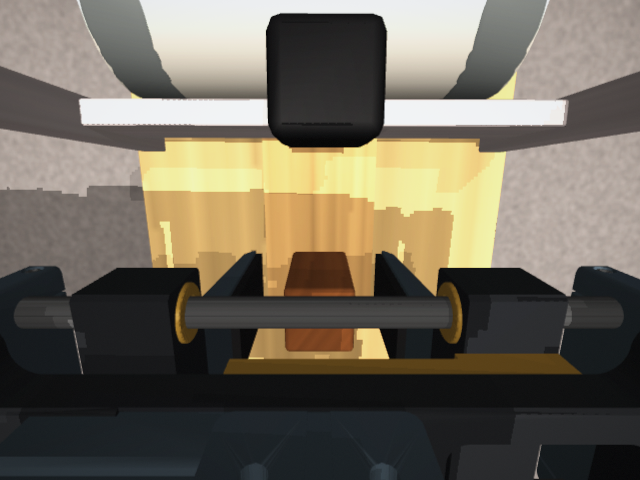

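Released; the chock stays put, knob visible at about (326,75). Withdraw upward.

```bash
python3 -m pendant '[{"delta_pos":[0.2,-1,0],"twist":[0,0,0],"grip":75},{"delta_pos":[0.2,-4,0],"twist":[0,0,0],"grip":80},{"delta_pos":[0.2,-8,0],"twist":[0,0,0],"grip":80},{"delta_pos":[0,-12,0],"twist":[0,0,-2.5],"grip":80},{"delta_pos":[0,-14,0],"twist":[0,0,-5],"grip":80}]'; python3 -m pendant '[{"delta_pos":[0,-0.5,0],"twist":[0,0,0],"grip":80},{"delta_pos":[0,-0.5,0],"twist":[0,0,0],"grip":80},{"delta_pos":[0,-0.5,0],"twist":[0,0,0],"grip":80},{"delta_pos":[0,-0.5,0],"twist":[0,0,0],"grip":80},{"delta_pos":[0,-0.5,0],"twist":[0,0,0],"grip":80}]';python3 - <<'E'
from h import *
import cv2,pickle
tool(); C=imaging.camera_info("wrist"); pickle.dump(C,open("pics/w8.pkl","wb"))
p,d=imaging.grab_frame("wrist"); cv2.imwrite("pics/w8.png",p[:,:,::-1]); np.save("pics/w8.npy",d)
p,d=imaging.grab_frame("side"); cv2.imwrite("pics/s8.png",cv2.resize(p[170:290,220:380,::-1],None,fx=5,fy=5,interpolation=cv2.INTER_CUBIC))
E
```

```text
time_s: 20.55
ee_pos: [526.3, 50.6, 212.1]
ee_rot: [-89.6, -0.1, -89.2]
force: [0.4, -0.6, -0.2]
gripper_width: 73.2
time_s: 21.05
ee_pos: [524.1, 51.0, 211.2]
ee_rot: [-90.2, -0.0, -89.1]
force: [-0.3, -0.2, 0.1]
gripper_width: 72.9
21.05 [524.1  51.  211.2] [-90.18  -0.   -89.1 ] [-0.3 -0.2  0.1] 72.9
```

View pics/w8.png

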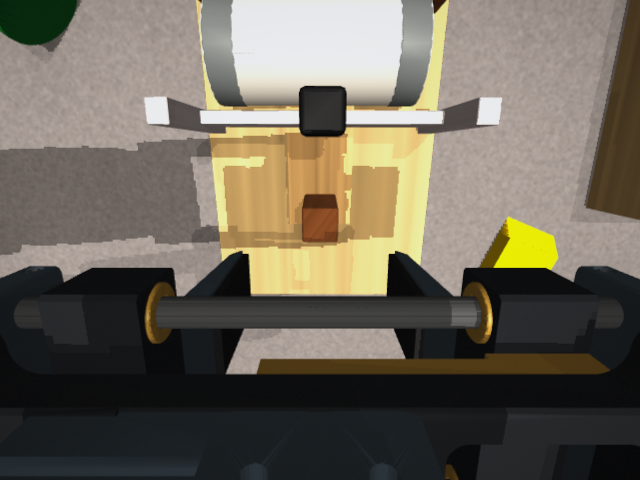

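View pics/s8.png

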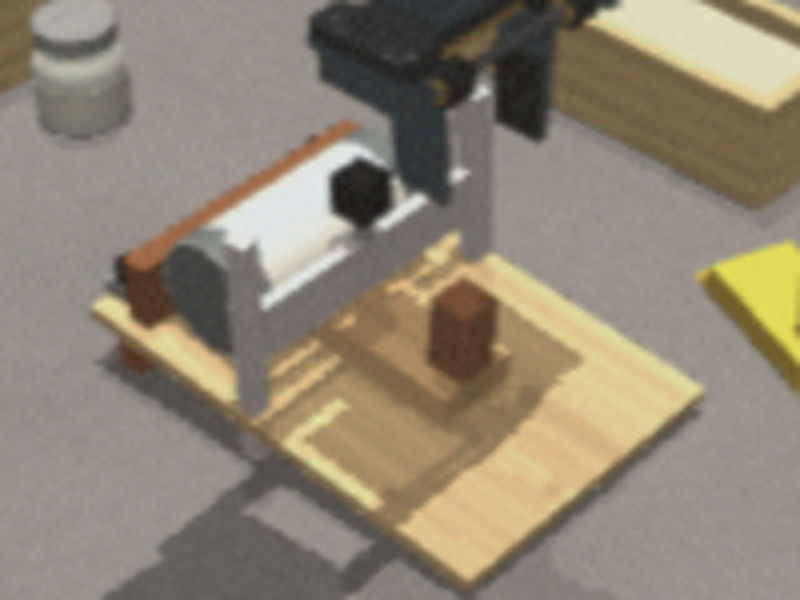

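Chock in place with its nose under the gate. Knob in the wrist view at (299–347, 86–136).

```bash
python3 - <<'E'
from h import *
import pickle
C=pickle.load(open("pics/w8.pkl","rb")); d=np.load("pics/w8.npy")
vv,uu=np.mgrid[80:142,292:354]; z=d[80:142,292:354]
p=np.stack([(uu-C["cx"])/C["fx"]*z,(vv-C["cy"])/C["fy"]*z,z],-1).reshape(-1,3)
X=(p-C["t"])@np.array(C["R"]); m=X[:,2]>147; X=X[m]; print(len(X),X.min(0),X.max(0),np.percentile(X,[2,50,98],axis=0))
print(todelta([522,140,185],down(-89)))
E
```

```text
2351 [511.37209627 121.45324531 147.00534151] [541.39335261 158.95655874 381.45897891] [[512.15464795 129.35771744 152.04085204]
 [526.17293152 143.79517661 155.78933026]
 [540.39362545 157.79882846 157.56580505]]
21.15 [524.4  51.1 211.6] [-90.13   0.   -89.1 ] [-0.1  0.4 -0.3] 72.9
(array([-8.89,  2.66, -0.09]), array([ 0.13, -0.1 , -0.  ]))
```

```bash
python3 -m pendant '[{"delta_pos":[-2,0,0],"twist":[0,0,0],"grip":80},{"delta_pos":[-5,0,0],"twist":[0,0,0],"grip":80},{"delta_pos":[-7.5,0.5,0],"twist":[0,0,0],"grip":80},{"delta_pos":[-8.8,1,0],"twist":[0,0,0],"grip":80},{"delta_pos":[-9,1.5,0],"twist":[0,0,0],"grip":80}]';python3 -m pendant '[{"delta_pos":[0,0.5,0],"twist":[0,0,0],"grip":80},{"delta_pos":[0,1,0],"twist":[0,0,0],"grip":80},{"delta_pos":[0,1,0],"twist":[0,0,0],"grip":80},{"delta_pos":[0,1,0],"twist":[0,0,0],"grip":80},{"delta_pos":[0,1,0],"twist":[0,0,0],"grip":80}]'; python3 - <<'E'
from h import *
import cv2,pickle
p0,R=tool(); C=imaging.camera_info("wrist"); pickle.dump(C,open("pics/w9.pkl","wb"))
p,d=imaging.grab_frame("wrist"); cv2.imwrite("pics/w9.png",p[:,:,::-1]); np.save("pics/w9.npy",d)
E
```

```text
time_s: 21.65
ee_pos: [523.0, 142.2, 196.8]
ee_rot: [-90.1, -0.0, -89.0]
force: [0.4, -0.5, -0.7]
gripper_width: 73.0
time_s: 22.15
ee_pos: [523.4, 140.8, 187.7]
ee_rot: [-90.0, -0.0, -89.1]
force: [0.3, 0.4, -0.6]
gripper_width: 72.8
22.15 [523.4 140.8 187.7] [-90.01  -0.   -89.12] [ 0.3  0.4 -0.6] 72.8
```

View pics/w9.png

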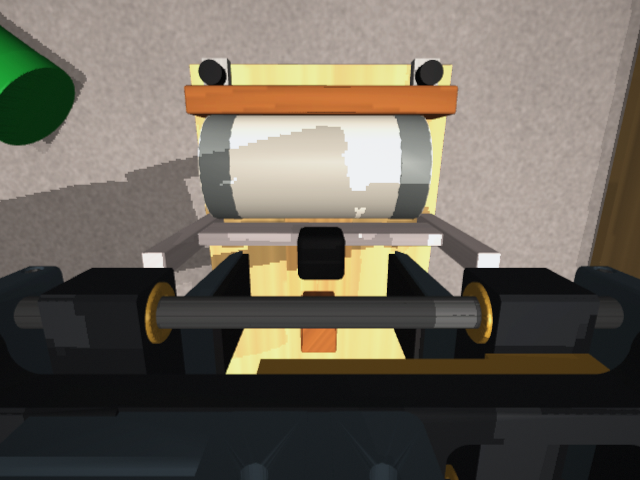

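Knob at (298–345, 228–280), finger centre line at column ~318.5: shift about 2 mm to the right.

```bash
python3 - <<'E'
from h import *
import pickle
C=pickle.load(open("pics/w9.pkl","rb")); d=np.load("pics/w9.npy")
vv,uu=np.mgrid[225:292,294:350]; z=d[225:292,294:350]
p=np.stack([(uu-C["cx"])/C["fx"]*z,(vv-C["cy"])/C["fy"]*z,z],-1).reshape(-1,3)
X=(p-C["t"])@np.array(C["R"]); m=(X[:,2]>150)&(X[:,2]<165); X=X[m]; print(len(X),np.percentile(X,[1,50,99],axis=0))
print(todelta([525.3,141.5,123],down(-89.1)))
E
```

```text
2108 [[511.90872296 130.67530836 151.09189398]
 [526.26415084 145.86004172 155.93285852]
 [540.74772891 159.02193066 157.58740537]]
22.2 [523.4 141.  187.8] [-90.     0.   -89.11] [ 0.1 -0.1  0. ] 72.8
(array([-0.05,  6.48,  0.19]), array([-0.  , -0.01, -0.  ]))
```

```bash
python3 -m pendant '[{"delta_pos":[-0.15,1,0.2],"twist":[0,0,0],"grip":80},{"delta_pos":[-0.15,3,0.2],"twist":[0,0,0],"grip":80},{"delta_pos":[-0.15,5,0.2],"twist":[0,0,0],"grip":80},{"delta_pos":[-0.15,6,0.2],"twist":[0,0,0],"grip":80},{"delta_pos":[-0.15,6.3,0.2],"twist":[0,0,0],"grip":70}]'; python3 -m pendant '[{"delta_pos":[0,0,0],"twist":[0,0,0],"grip":40},{"delta_pos":[0,0,0],"twist":[0,0,0],"grip":20},{"delta_pos":[0,0,0],"twist":[0,0,0],"grip":10},{"delta_pos":[0,0,0],"twist":[0,0,0],"grip":0},{"delta_pos":[0,0,0],"twist":[0,0,0],"grip":0}]' 35;python3 -m pendant '[{"delta_pos":[0,0,0],"twist":[0,0,0],"grip":0},{"delta_pos":[0,0,0],"twist":[0,0,0],"grip":0},{"delta_pos":[0,0,0],"twist":[0,0,0],"grip":0},{"delta_pos":[0,0,0],"twist":[0,0,0],"grip":0},{"delta_pos":[0,0,0],"twist":[0,0,0],"grip":0}]' 35
```

```text
time_s: 22.7
ee_pos: [524.4, 142.6, 123.0]
ee_rot: [-90.2, -0.0, -89.1]
force: [-1.1, -0.6, -0.4]
gripper_width: 67.2
time_s: 23.2
ee_pos: [525.0, 142.8, 124.9]
ee_rot: [-90.0, 0.0, -89.1]
force: [-0.4, -0.2, 4.6]
gripper_width: 29.8
time_s: 23.7
ee_pos: [525.0, 142.8, 124.9]
ee_rot: [-90.0, 0.0, -89.1]
force: [-2.8, -0.3, 4.8]
gripper_width: 30.1
```

Knob gripped (30 mm). Raise gate in two calls, about 70 mm.

```bash
python3 -m pendant '[{"delta_pos":[0,-0.3,0],"twist":[0,0,0],"grip":0},{"delta_pos":[0,-0.8,0],"twist":[0,0,0],"grip":0},{"delta_pos":[0,-1.4,0],"twist":[0,0,0],"grip":0},{"delta_pos":[0,-2,0],"twist":[0,0,0],"grip":0},{"delta_pos":[0,-2.6,0],"twist":[0,0,0],"grip":0}]'; python3 -m pendant '[{"delta_pos":[0,-0.6,0],"twist":[0,0,0],"grip":0},{"delta_pos":[0,-1.2,0],"twist":[0,0,0],"grip":0},{"delta_pos":[0,-1.8,0],"twist":[0,0,0],"grip":0},{"delta_pos":[0,-2.2,0],"twist":[0,0,0],"grip":0},{"delta_pos":[0,-2.4,0],"twist":[0,0,0],"grip":0}]'; python3 - <<'E'
from h import *
import cv2
tool(); p,d=imaging.grab_frame("side"); cv2.imwrite("pics/s10.png",cv2.resize(p[170:290,220:380,::-1],None,fx=5,fy=5,interpolation=cv2.INTER_CUBIC))
E
```

```text
time_s: 24.2
ee_pos: [524.9, 142.8, 150.6]
ee_rot: [-90.1, -0.0, -89.1]
force: [-0.1, 1.8, -9.0]
gripper_width: 29.8
time_s: 24.7
ee_pos: [525.0, 142.8, 174.9]
ee_rot: [-90.0, 0.0, -89.1]
force: [0.4, 2.3, -7.6]
gripper_width: 29.6
24.7 [525.  142.8 174.9] [-90.05   0.   -89.08] [ 0.4  2.3 -7.6] 29.6
```

View pics/s10.png

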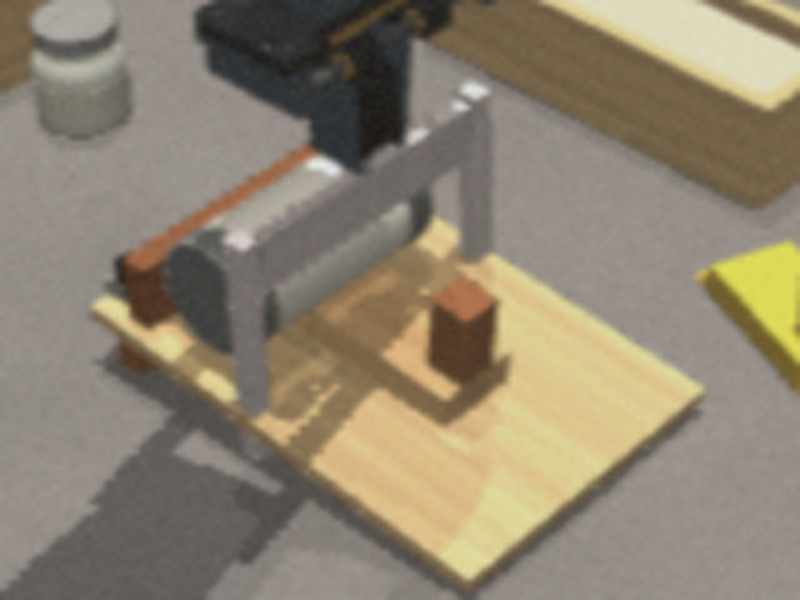

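Gate is 50 mm up, chock and tube have not moved. Another 20 mm.

```bash
python3 -m pendant '[{"delta_pos":[0,-0.5,0],"twist":[0,0,0],"grip":0},{"delta_pos":[0,-1,0],"twist":[0,0,0],"grip":0},{"delta_pos":[0,-1.5,0],"twist":[0,0,0],"grip":0},{"delta_pos":[0,-1.8,0],"twist":[0,0,0],"grip":0},{"delta_pos":[0,-2,0],"twist":[0,0,0],"grip":0}]'; python3 -m pendant '[{"delta_pos":[0,-0.1,0],"twist":[0,0,0],"grip":0},{"delta_pos":[0,-0.1,0],"twist":[0,0,0],"grip":0},{"delta_pos":[0,-0.1,0],"twist":[0,0,0],"grip":0},{"delta_pos":[0,-0.1,0],"twist":[0,0,0],"grip":0},{"delta_pos":[0,-0.1,0],"twist":[0,0,0],"grip":0}]'
```

```text
time_s: 25.25
ee_pos: [525.0, 142.8, 194.7]
ee_rot: [-90.1, 0.0, -89.1]
force: [-0.7, 1.3, -8.7]
gripper_width: 29.8
time_s: 25.75
ee_pos: [525.0, 142.8, 195.7]
ee_rot: [-90.1, 0.0, -89.1]
force: [-2.7, 2.3, -4.7]
gripper_width: 29.8
```

```bash
python3 -m pendant '[{"delta_pos":[0,0,0],"twist":[0,0,0],"grip":40},{"delta_pos":[0,0,0],"twist":[0,0,0],"grip":60},{"delta_pos":[0,0,0],"twist":[0,0,0],"grip":80},{"delta_pos":[0,0,0],"twist":[0,0,0],"grip":80},{"delta_pos":[0,0,0],"twist":[0,0,0],"grip":80}]'; python3 -m pendant '[{"delta_pos":[0,-1,0],"twist":[0,0,0],"grip":80},{"delta_pos":[0,-3,0],"twist":[0,0,0],"grip":80},{"delta_pos":[0,-6,0],"twist":[0,0,0],"grip":80},{"delta_pos":[0,-9,0],"twist":[0,0,0],"grip":80},{"delta_pos":[0,-11,0],"twist":[0,0,0],"grip":80}]'; python3 -m pendant '[{"delta_pos":[3,0,0],"twist":[0,0,0],"grip":80},{"delta_pos":[7,0,0],"twist":[0,0,0],"grip":80},{"delta_pos":[11,0,0],"twist":[0,0,0],"grip":80},{"delta_pos":[14,0,0],"twist":[0,0,0],"grip":80},{"delta_pos":[15,0,0],"twist":[0,0,0],"grip":80}]'; python3 -m pendant '[{"delta_pos":[3,0,0],"twist":[0,0,0],"grip":80},{"delta_pos":[7,0,0],"twist":[0,0,0],"grip":80},{"delta_pos":[10,0,0],"twist":[0,0,0],"grip":80},{"delta_pos":[10,0,0],"twist":[0,0,0],"grip":80},{"delta_pos":[10,0,0],"twist":[0,0,0],"grip":80}]'; python3 - <<'E'
from h import *
import cv2
tool(); p,d=imaging.grab_frame("side"); cv2.imwrite("pics/s11.png",cv2.resize(p[150:290,220:380,::-1],None,fx=4.2,fy=4.2,interpolation=cv2.INTER_CUBIC))
p,d=imaging.grab_frame("top"); cv2.imwrite("pics/t11.png",p[:,:,::-1]); np.save("pics/t11.npy",d)
E
```

```text
time_s: 26.25
ee_pos: [525.5, 142.7, 195.7]
ee_rot: [-90.0, -0.0, -89.1]
force: [0.4, 0.4, 0.9]
gripper_width: 65.9
time_s: 26.75
ee_pos: [525.9, 142.9, 308.6]
ee_rot: [-89.8, 0.0, -89.1]
force: [0.2, -0.2, 0.7]
gripper_width: 72.9
time_s: 27.25
ee_pos: [527.7, -9.7, 306.3]
ee_rot: [-90.0, -0.1, -89.2]
force: [-0.9, 0.3, -0.2]
gripper_width: 73.1
time_s: 27.75
ee_pos: [529.4, -106.8, 305.7]
ee_rot: [-90.0, 0.1, -89.1]
force: [0.9, 0.6, 0.3]
gripper_width: 73.0
27.75 [ 529.4 -106.8  305.7] [-9.002e+01  5.000e-02 -8.912e+01] [0.9 0.6 0.3] 73.0
```

View pics/s11.png

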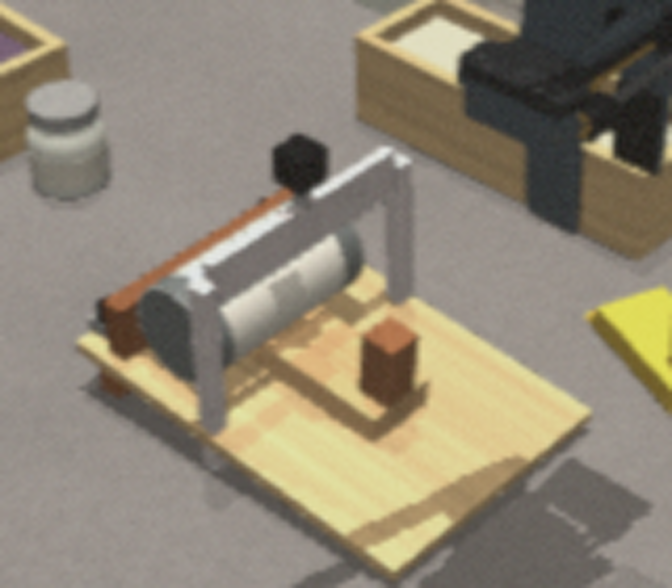

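View pics/t11.png

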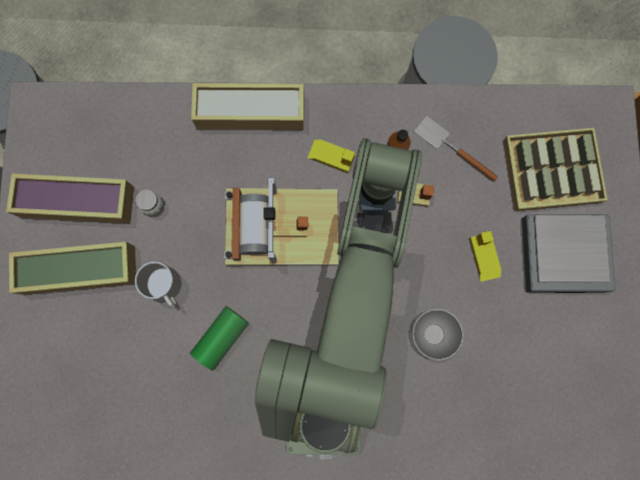

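Gate up, tube against the rail and held by the chock, the other things where they were. One last measurement, then hand in.

```bash
python3 - <<'E'
from h import *
import cv2
t=cv2.imread("pics/t11.png"); cv2.imwrite("pics/t11c.png",cv2.resize(t[170:280,215:350],None,fx=5.4,fy=5.4,interpolation=cv2.INTER_CUBIC))
d=np.load("pics/t11.npy"); C=imaging.camera_info("top")
for u,v in [(269,213),(303,223),(252,230)]:
    z=d[v,u]; p=np.array([(u-C["cx"])/C["fx"]*z,(v-C["cy"])/C["fy"]*z,z]); print(C["R"].T@(p-C["t"]))
E
```

```text
[522.5259165  141.21445259 223.21385186]
[519.35954709  55.88577708 102.50531435]
[495.99177278 193.7315785  121.39143134]
```

View pics/t11c.png

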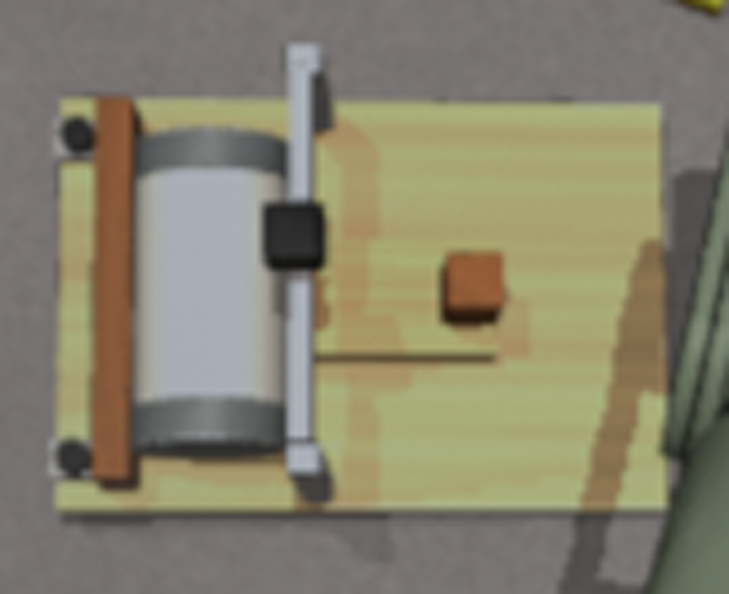

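Tube edge (134) is on the rail (133) as when seated. The post is unmoved at (473,283) and square. The knob top is about 68–70 mm higher than at the start.

```bash
python3 -c "
from workcell import job
print(job.job_done())"
```

```text
the job is handed in; nothing more can be done
None
```

The job is done and handed in at about 28 s: the chock alone holds the tube against the back rail, and the gate is up.

- **Chock:** I set it on the deck mark and slid it nose first under the gate. The tube rolled up until it stopped at the rail. I held the push steady at about 10.5 N for roughly half a second, then let go in place.
- **Gate:** I raised it about 71 mm of its 75 mm travel, released the knob and moved the arm clear.
- **Last checks:** The top view shows the tube still on the rail and the chock unmoved and square. The other objects in view look undisturbed. The arm hid the cap in that view, so I did not see it again, but nothing came near it.
- **Disagreements:** The wrist and top cameras put objects up to 6 mm apart, so I used values in between. The depth reading puts the knob 68 mm higher than at the start, against 71 mm from the arm.

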